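Close the hardware jars before sanding

ROBOT

A 7-joint arm with a two-finger parallel gripper is mounted at the origin on the work surface. World frame = base frame: x ahead of the robot, y to its left, z up, the work surface at z = 0. Lengths are in m, angles in degrees, forces in N, time in s.
With the tool pointing down it reaches from about 0.35 to 0.9 m from the base axis. Payload 19.9 kg.
Tool frame: the origin (TCP) lies between the finger pads; the fingertips stand 14 mm ahead of it and the grasp point (between the pads) lies 5 mm behind it; z points along the fingers, y is the line along which they close (so a half turn about z gives the same grasp; the last joint's range is limited). The gripper opens to 94 mm and grips with 3 to 60 N. Pads are 16 mm wide; open, the fingers measure 119 mm over their backs; the gripper's body (75 mm by 177 mm) begins 78 mm behind the grasp point.
Start: joints at [-75.201, 23.915, -0.59, 92.452, 0.269, 63.638, -3.037], TCP at [0.185, 0.597, 0.219] pointing down, gripper open.
Joint ranges: [-161.28, 161.28], [-22.2, 115.67], [-73.04, 71.86], [3.21, 147.25], [-68.34, 248.33], [10.77, 114.83], [-161.83, 161.83]. Speed limits (degrees/s): [108.29, 108.29, 136.94, 136.94, 172.46, 172.46, 172.46].

INTERFACE

Orientations are given as [roll, pitch, yaw] about the fixed x, y, z axes, in that order (R = Rz(yaw) Ry(pitch) Rx(roll)).
In Python, from station import sense, read_camera, sign_off gives the robot as it stands.
- The arm moves only by the shell command python3 -m jog 'ROWS' [OPENING] [FORCE]. ROWS is JSON, a list of rows, each an object of numbers: "tx", "ty", "tz": the shift along the tool's x, y, z in cm; "spin": the turn about the tool's z in rad. A call has 1 to 8 rows; each row shifts and turns the commanded pose from where the row before left it, along the tool's axes as they then stand; what a row does not reach is not made up. A row lasts 1/10 s, in which the tool goes at most 50 mm and 8.59 degrees, less where a joint would pass 70% of its speed; a pose out of reach is approached as far as the arm can. A call is refused whole if a number of a shift passes 5 or a number of a turn 0.15, either way. A call with a gripper value outside its range is refused whole. OPENING is the opening in per cent of the stroke, from 0 (shut) to 100 (fully open), set as the call begins (- or left out, the last holds). The fingers move at their own pace and stop on an object; FORCE is the grip in N (left out, the last holds). Time passes only in rows, so rows that do not move let the fingers close. It gives the time, the measured TCP pose, the force, the opening and the grip force at its end, in the units of the state.
- sense(): the state, without advancing time (a new reading comes with each control period).
- read_camera(name): name is "scene" or "top" or "wrist"; returns a dict with "image" (384x512x3 uint8, blue, green, red), "fov_y" (degrees; the focal length in pixels is half the picture's height over the tangent of half this angle, whatever the lens; pixels are square), "cx", "cy" (the principal point, pixels), "R" (3x3) and "t" (3): a world point X has camera coordinates R X + t. Camera axes: x right, y down, z forward; pixel columns grow to the right and rows downward; lengths in m; the calibration is good to about 2 mm. A picture is of the moment at which its call begins. There is no depth.
- sign_off(): hands the job in; it is judged then, once.
The state is a dict: "time": time; "joints": joint angles; "dq": joint speeds; "tau": joint torques, N m; "ee_pos": TCP position; "ee_rot": TCP orientation; "force": force on the tool from outside, world axes, zero at the start; "moment": the same for the moment, N m; "opening": finger opening in m; "grip_force": force on a finger pad.
Only numpy, scipy, OpenCV 4.12 (cv2) and the standard library are available. Lean on these libraries where they do the work, as an engineer would, in place of code of your own. Each camera call takes 0.05 s, during which the arm holds its last target. There are 200 camera calls.

TASK

Sanding is about to start: close the four glass hardware jars so that no dust gets in. Take the stacked oak lids one by one and seat each in the mouth of the jar it fits (round or square, large or small), plug in and flange flat on the rim; leave the jars standing where they are and do not disturb the bottle or the brush.

Things in the scene. Friction and masses are not known exactly. Their poses are not given: they have to be found in the camera images.
- lid_small_round_mid (a point): small round lid, plain oak: flange 48 mm across, 16 mm thick; under it a round plug 12 mm deep with dark seal, tapering from 31 mm to 22 mm at its foot. At the start plug down, on top of the stack. Point: middle of the flange, 8 mm below its top, 20 mm above the plug's foot. z up. Grip the flange's edge; 12 mm are free beneath it.
- lid_small_square_mid (a point): small square lid, plain oak: flange 54 mm square, 16 mm thick; under it a square plug 12 mm deep with dark seal, tapering from 37 mm to 28 mm at its foot. At the start plug down, second from the top. Point: middle of the flange, 8 mm below its top, 20 mm above the plug's foot. z up; x, y square to the sides. Grip the flange's edge; 12 mm are free beneath it.
- lid_large_round_mid (a point): large round lid, plain oak: flange 62 mm across, 16 mm thick; under it a round plug 12 mm deep with dark seal, tapering from 45 mm to 36 mm at its foot. At the start plug down, third from the top. Point: middle of the flange, 8 mm below its top, 20 mm above the plug's foot. z up. Grip the flange's edge; 12 mm are free beneath it.
- lid_large_square_mid (a point): large square lid, plain oak: flange 68 mm square, 16 mm thick; under it a square plug 12 mm deep with dark seal, tapering from 51 mm to 42 mm at its foot. At the start plug down, at the bottom, standing on the bench. Point: middle of the flange, 8 mm below its top, 20 mm above the plug's foot. z up; x, y square to the sides. Grip the flange's edge; 12 mm are free beneath it.
- jar_small_round_mouth (a point): small round jar, clear glass, white rim, loose, 0.17-0.35 kg, holds brass threaded inserts: 42 mm across outside, 62 mm high, mouth 36 mm inside. Point: centre of the mouth at rim level. z up. The small round lid fits it with about 2 mm play; seated, its flange lies on the rim, overhangs the glass by 3 mm, and its middle is 8 mm above this point.
- jar_small_square_mouth (a point): small square jar, clear glass, white rim, loose, 0.17-0.35 kg, holds steel shelf pins: 48 mm square outside, 72 mm high, mouth 42 mm inside. Point: centre of the mouth at rim level. z up; x, y square to the sides. The small square lid fits it with about 2 mm play; seated, its flange lies on the rim, overhangs the glass by 3 mm, and its middle is 8 mm above this point.
- jar_large_round_mouth (a point): large round jar, clear glass, white rim, loose, 0.28-0.57 kg, holds dark wooden plugs: 56 mm across outside, 82 mm high, mouth 50 mm inside. Point: centre of the mouth at rim level. z up. The large round lid fits it with about 2 mm play; seated, its flange lies on the rim, overhangs the glass by 3 mm, and its middle is 8 mm above this point.
- jar_large_square_mouth (a point): large square jar, clear glass, white rim, loose, 0.28-0.57 kg, holds wooden dowels on end: 62 mm square outside, 92 mm high, mouth 56 mm inside. Point: centre of the mouth at rim level. z up; x, y square to the sides. The large square lid fits it with about 2 mm play; seated, its flange lies on the rim, overhangs the glass by 3 mm, and its middle is 8 mm above this point.
- bottle: Bystander: white plastic bottle without its cap, 70 mm across, 160 mm high. Origin: centre of its foot.
- brush: Bystander: flat brush with a wooden handle, about 200 mm long, lying on the bench beyond the jars. x along the handle towards the bristles.
There are look-alikes about, which are no part of the job. Leave any red or turquoise look-alike of the part that bears lid_large_round_mid alone.

How it is judged:
By the outcome, as a careful person would: the job done as asked, in the order asked, and still so for the second after the job is handed in, with the robot touching nothing.
It also fails if it takes over 104 s, if anything falls off the work surface, if the arm or the gripper's body presses on something with over 40 N, if the wrist force passes 120 N, or if a joint passes its speed limit or range.

## Working session

There is one attempt and no reset: what is moved stays moved. The work goes in short steps, Python scripts to look and compute and a shell command to move; the robot and the scene stay as the last step left them, time stands still between calls to the robot, and variables do not carry over. Pictures are saved under pics/ and viewed, at most 14 in all, crops included, and the job is handed in when it is done.

```bash
ls; mkdir -p pics; python3 - <<'E'
from station import *
import cv2,numpy as np
s=sense();print(s)
for n in ("scene","top","wrist"):
    c=read_camera(n);cv2.imwrite(f"pics/{n}0.png",c["image"]);print(n,c["fov_y"],c["cx"],c["cy"],np.round(c["R"],3).tolist(),np.round(c["t"],3).tolist())
    np.savez(f"{n}0.npz",**c)
E
```

```text
pics
{'time': 0.0, 'joints': array([-75.20156474,  23.9468108 ,  -0.59022442,  92.48552383,
         0.26896447,  63.6375686 ,  -3.03615478]), 'dq': array([-0.08329996,  0.04025432, -0.00262126, -0.00330514, -0.10327261,
        0.00177394, -0.06263553]), 'tau': array([ 2.35394427e-04, -8.51239944e+01,  6.38696104e-01, -4.26008070e+01,
       -4.88341553e-02,  1.85122120e-02,  9.08200695e-05]), 'ee_pos': array([0.18447424, 0.59678006, 0.21883866]), 'ee_rot': array([-1.79931638e+02,  4.91588131e-03,  1.62824557e+02]), 'force': array([-0.7975316 ,  0.11571915,  0.57905883]), 'moment': array([-0.0122957 ,  0.015081  , -0.01317804]), 'grip_force': 0.0, 'opening': 0.09382464515850361}
scene 55.05609335852432 257.8556247756418 194.54454113219987 [[0.131, 0.991, 0.018], [0.63, -0.069, -0.773], [-0.765, 0.113, -0.634]] [0.021, -0.316, 1.421]
top 48.30408688525582 254.44068568446713 189.590405471338 [[-0.014, -1.0, -0.002], [-0.993, 0.014, -0.114], [0.114, -0.0, -0.993]] [-0.081, 0.574, 0.957]
wrist 69.31809277964513 252.83335849588178 191.27626367921644 [[0.295, 0.955, -0.002], [0.914, -0.282, 0.291], [0.277, -0.088, -0.957]] [-0.624, -0.03, 0.393]
```

View pics/scene0.png

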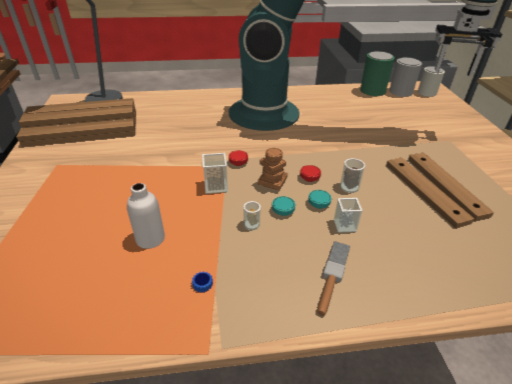

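View pics/top0.png

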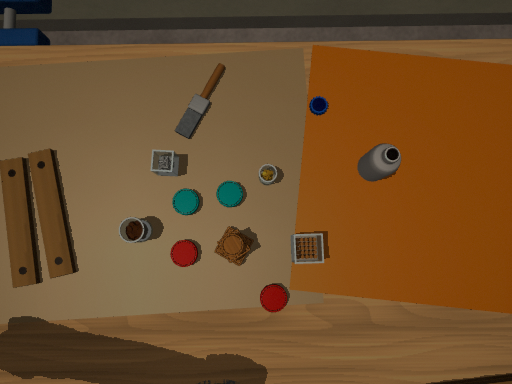

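The scene view shows the stack at (273,168), jars LS at (215,173), SR (252,215), SS (347,215), LR (353,176), with red and turquoise look-alikes close by. The top view has the stack at (234,244), and the jars at LS (309,248), SR (268,174), SS (163,161) and LR (135,230). Next I zoom in.

```bash
python3 - <<'E'
import cv2,numpy as np
t=cv2.imread("pics/top0.png")[140:310,110:330]; s=cv2.imread("pics/scene0.png")[140:240,190:380]
w=cv2.imread("pics/wrist0.png")
a=cv2.resize(t,(440,340),interpolation=cv2.INTER_CUBIC); b=cv2.resize(s,None,fx=4,fy=4,interpolation=cv2.INTER_CUBIC)[:, :760]
out=np.zeros((600,800,3),np.uint8)
out[:250,:475]=cv2.resize(s,(475,250),interpolation=cv2.INTER_CUBIC); out[250:590,:440]=a; out[250:490,480:800]=cv2.resize(w,(320,240))
cv2.imwrite("pics/m1.png",out)
E
```

```text
(no output)
```

View pics/m1.png

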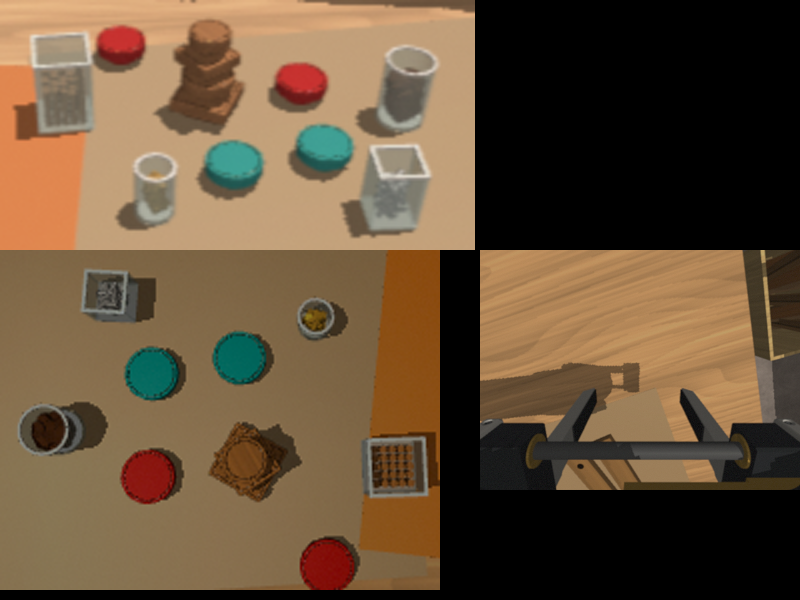

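The zoom shows the rims clearly, with no overlap between parts. The stack is slightly jumbled, with yaw differing between lids. I'll triangulate the rim centres and the top lid from these two views.

```bash
cat > h.py <<'E'
import numpy as np,cv2
def ray(c,u,v):
    f=c["image"].shape[0]/2/np.tan(np.radians(float(c["fov_y"]))/2)
    d=np.array([(u-c["cx"])/f,(v-c["cy"])/f,1.]); R=np.array(c["R"]); return -R.T@np.array(c["t"]),R.T@d/np.linalg.norm(d)
def plane(c,u,v,z):
    o,d=ray(c,u,v); return o+d*(z-o[2])/d[2]
def tri(rs):
    A=sum(np.eye(3)-np.outer(d,d) for o,d in rs); b=sum((np.eye(3)-np.outer(d,d))@o for o,d in rs)
    X=np.linalg.solve(A,b); return X,[np.linalg.norm((np.eye(3)-np.outer(d,d))@(X-o)) for o,d in rs]
def proj(c,X):
    f=c["image"].shape[0]/2/np.tan(np.radians(float(c["fov_y"]))/2)
    p=np.array(c["R"])@X+np.array(c["t"]); return np.array([c["cx"],c["cy"]])+f*p[:2]/p[2]
E
python3 - <<'E'
from h import *
T=dict(np.load("top0.npz"));S=dict(np.load("scene0.npz"));W=dict(np.load("wrist0.npz"))
for n,a,b,z in [("LS",(308,248.5),(214.4,160),.092),("SR",(267.7,174.5),(252,206.4),.062),("SS",(162.7,160.5),(348.4,205.2),.072),("LR",(132,230.5),(354,164.8),.082),("lid",(234,246),(274,153.6),.112)]:
    X,e=tri([ray(T,*a),ray(S,*b)]);print(n,X.round(4),np.round(e,4),plane(T,*a,z).round(4),plane(S,*b,z).round(4))
for n,a in [("red1",(184,253)),("red2",(274,298)),("tq1",(186,202)),("tq2",(230,194)),("bottle",(378,165)),("brush",(200,105))]: print(n,plane(T,*a,.01).round(3))
from scipy.spatial.transform import Rotation as Ro
o,_=ray(W,252,191); R=Ro.from_euler('xyz',[-179.93,0.005,162.82],degrees=True).as_matrix()
print("cam in tool",R.T@(o-[.1845,.5968,.2188]),"fwd",R.T@np.array(W["R"])[2], "right",R.T@np.array(W["R"])[0])
print(R)
E
```

```text
LS [ 0.4375 -0.202   0.0881] [0.0009 0.0009] [ 0.4375 -0.2024  0.092 ] [ 0.4436 -0.2011  0.092 ]
SR [ 0.6043 -0.1188  0.0564] [0.0015 0.0015] [ 0.6032 -0.1201  0.062 ] [ 0.6108 -0.1181  0.062 ]
SS [0.6379 0.1163 0.0668] [0.0005 0.0005] [0.6368 0.1146 0.072 ] [0.6436 0.114  0.072 ]
LR [0.4821 0.1814 0.0746] [0.0017 0.0017] [0.4815 0.1776 0.082 ] [0.4922 0.1783 0.082 ]
lid [ 0.4458 -0.0414  0.1033] [0.0034 0.0034] [ 0.4454 -0.0452  0.112 ] [ 0.4594 -0.0406  0.112 ]
red1 [0.429 0.076 0.01 ]
red2 [ 0.324 -0.131  0.01 ]
tq1 [0.548 0.072 0.01 ]
tq2 [ 0.566 -0.032  0.01 ]
bottle [ 0.63  -0.385  0.01 ]
brush [0.783 0.039 0.01 ]
cam in tool [ 0.0851642  -0.00026938 -0.1647852 ] fwd [-2.90820509e-01 -7.48640907e-04  9.56777336e-01] right [3.40324598e-05 9.99999685e-01 7.92805160e-04]
[[-9.55381522e-01  2.95374458e-01 -2.77495329e-04]
 [ 2.95374576e-01  9.55380781e-01 -1.19299471e-03]
 [-8.72664625e-05 -1.22173017e-03 -9.99999250e-01]]
```

The triangulated points are plausible: height reads 4–9 mm low, which is calibration bias. Next I move over the large round jar for closer wrist views.

```bash
python3 -m jog '[{"tx":-3.7,"ty":-2.8,"tz":-0.8},{"tx":-3.7,"ty":-2.8,"tz":-0.8},{"tx":-3.7,"ty":-2.8,"tz":-0.8},{"tx":-3.7,"ty":-2.8,"tz":-0.8},{"tx":-3.7,"ty":-2.8,"tz":-0.8},{"tx":-3.7,"ty":-2.8,"tz":-0.8},{"tx":-3.7,"ty":-2.8,"tz":-0.8},{"tx":-3.7,"ty":-2.8,"tz":-0.8}]' && python3 -m jog '[{"tx":-3.7,"ty":-2.8},{"tx":-3.7,"ty":-2.8},{"tx":-3.7,"ty":-2.8},{"ty":-4},{"ty":-4},{"ty":-2},{}]'; cat > shot.py <<'E'
import sys,cv2,numpy as np
from station import *
def shot(n):
    c=read_camera("wrist");cv2.imwrite(f"pics/{n}.png",c["image"]);np.savez(f"{n}.npz",**c);return c
if __name__=="__main__": shot(sys.argv[1])
E
python3 shot.py w1
```

```text
invalid input at $[0]: expected keys tx, ty, tz, spin
```

View pics/w1.png

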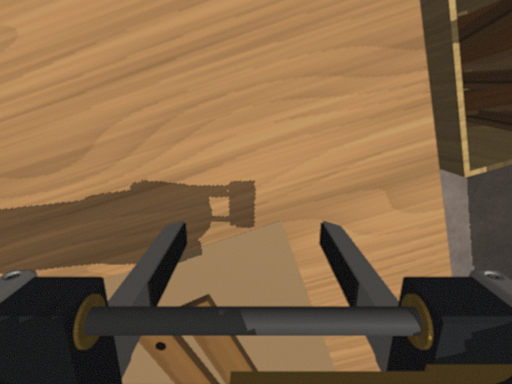

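The call was refused because every row needs all four keys, so this shows the start view. The gripper hides everything below about row 230, and the clear part of the picture lies towards tool +x.

```bash
python3 -m jog '[{"tx":-3.7,"ty":-2.8,"tz":-0.8,"spin":0},{"tx":-3.7,"ty":-2.8,"tz":-0.8,"spin":0},{"tx":-3.7,"ty":-2.8,"tz":-0.8,"spin":0},{"tx":-3.7,"ty":-2.8,"tz":-0.8,"spin":0},{"tx":-3.7,"ty":-2.8,"tz":-0.8,"spin":0},{"tx":-3.7,"ty":-2.8,"tz":-0.8,"spin":0},{"tx":-3.7,"ty":-2.8,"tz":-0.8,"spin":0},{"tx":-3.7,"ty":-2.8,"tz":-0.8,"spin":0}]' && python3 -m jog '[{"tx":-3.7,"ty":-2.8,"tz":0,"spin":0},{"tx":-3.7,"ty":-2.8,"tz":0,"spin":0},{"tx":-3.7,"ty":-2.8,"tz":0,"spin":0},{"tx":-4,"ty":-1,"tz":0,"spin":0},{"tx":-4,"ty":-1,"tz":0,"spin":0},{"tx":-4,"ty":-1,"tz":0,"spin":0},{"tx":0,"ty":0,"tz":0,"spin":0}]' && python3 shot.py w2
```

```text
time: 1.0
ee_pos: [0.4019, 0.2939, 0.2839]
ee_rot: [180.0, 0.0, 162.8]
force: [0.5, 0.6, -0.2]
opening: 0.0939
grip_force: 0.0
time: 1.7
ee_pos: [0.591, 0.1146, 0.2827]
ee_rot: [-179.9, 0.0, 162.5]
force: [-0.6, -0.3, -0.3]
opening: 0.0943
grip_force: 0.0
```

View pics/w2.png

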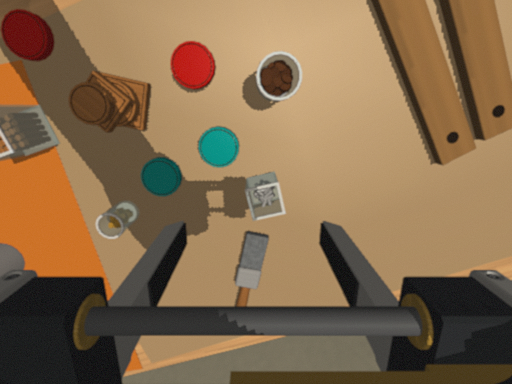

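This view shows LR's rim at (279,76), SS near (265,203), SR's rim near (112,224), the stack top at (92,104) and LS at the left edge. I'll take a second wrist view about 0.22 m to the −y side.

```bash
python3 -m jog '[{"tx":-1.3,"ty":-4.2,"tz":0,"spin":0},{"tx":-1.3,"ty":-4.2,"tz":0,"spin":0},{"tx":-1.3,"ty":-4.2,"tz":0,"spin":0},{"tx":-1.3,"ty":-4.2,"tz":0,"spin":0},{"tx":-1.3,"ty":-4.2,"tz":0,"spin":0},{"tx":0,"ty":0,"tz":0,"spin":0},{"tx":0,"ty":0,"tz":0,"spin":0}]' && python3 shot.py w3
python3 - <<'E'
import cv2,numpy as np
a=cv2.imread("pics/w2.png")[20:250,60:320];b=cv2.imread("pics/w3.png")
cv2.imwrite("pics/m2.png",cv2.resize(b[0:290,0:400],(800,580),interpolation=cv2.INTER_CUBIC))
cv2.imwrite("pics/m3.png",cv2.resize(a,None,fx=2.6,fy=2.6,interpolation=cv2.INTER_CUBIC))
E
```

```text
time: 2.45
ee_pos: [0.5879, -0.1012, 0.2835]
ee_rot: [180.0, -0.0, 162.8]
force: [0.5, 1.5, -0.0]
opening: 0.0944
grip_force: 0.0
```

View pics/m2.png

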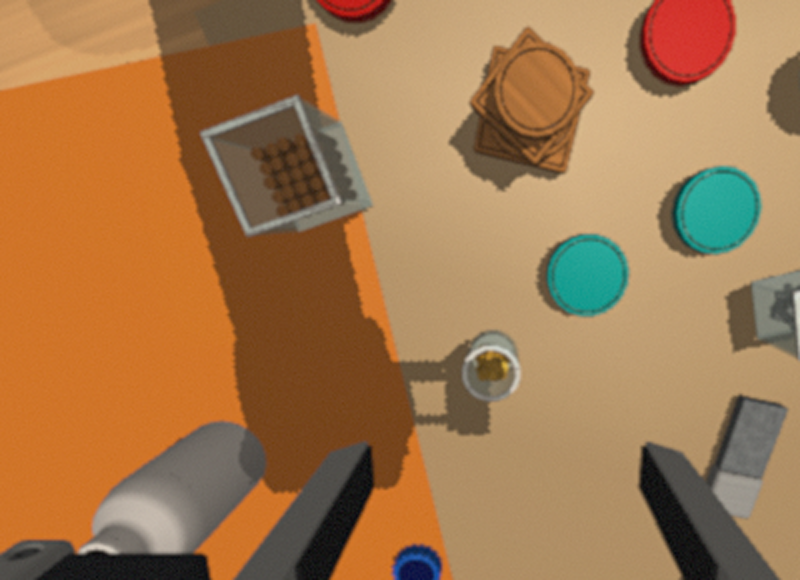

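View pics/m3.png

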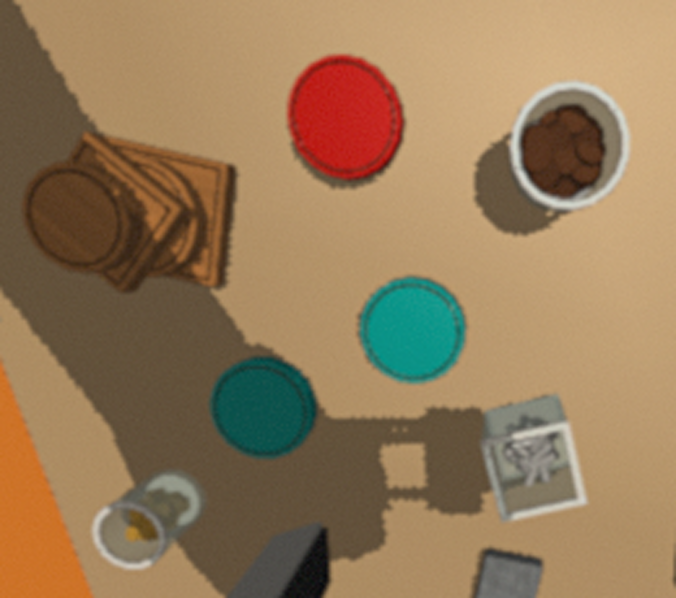

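In w3 the lid top is at (268.5,45.5), the SR rim at (245.5,185.5) and the LS rim corners at (148,48.5), (170,101.5), (124,117.5) and (100.5,66.5). In w2 the lid is at (89,103.5), SR (110,225), LR (279,76) and the SS centre (266,201).

```bash
python3 - <<'E'
from h import *
T=dict(np.load("top0.npz"));S=dict(np.load("scene0.npz"));A=dict(np.load("w2.npz"));B=dict(np.load("w3.npz"))
a=lambda x,y:(x/2.6+60,y/2.6+20); b=lambda x,y:(x/2,y/2)
P={"lid":[(A,a(76,217)),(B,b(537,91)),(T,(234,246))],"SR":[(A,a(129.5,533)),(B,b(491,371)),(T,(267.7,174.5))],
"LS":[(B,b(271,167)),(T,(308,248.5)),(S,(214.4,160))],"LR":[(A,a(570,146.5)),(T,(132,230.5)),(S,(354,164.8))],"SS":[(A,a(535.5,470)),(T,(162.7,160.5)),(S,(348.4,205.2))]}
Z=dict(lid=.112,SR=.062,LS=.092,LR=.082,SS=.072)
for n,l in P.items():
    X,e=tri([ray(c,*p) for c,p in l]);print(n,X.round(4),np.round(e,4),[plane(c,*p,Z[n])[:2].round(4).tolist() for c,p in l])
    if n in("lid","SR"): print("  wrist only",tri([ray(c,*p) for c,p in l[:2]])[0].round(4))
for n,c,cs,z in [("SS",A,[a(568,420),a(586,500),a(505,520),a(483,441)],.072),("LS",B,[b(296,97),b(340,203),b(248,235),b(201,133)],.092)]:
    q=np.array([plane(c,*p,z)[:2] for p in cs]);d=np.roll(q,-1,0)-q
    print(n,np.linalg.norm(d,axis=1).round(4),np.degrees(np.arctan2(d[:,1],d[:,0])).round(1),q.mean(0).round(4))
E
```

```text
lid [ 0.4476 -0.0428  0.1052] [0.0008 0.0029 0.003 ] [[0.4495, -0.0396], [0.4503, -0.0411], [0.4454, -0.0452]]
  wrist only [ 0.4494 -0.0409  0.1096]
SR [ 0.6063 -0.1193  0.0604] [0.0017 0.0012 0.0029] [[0.6076, -0.1179], [0.607, -0.1188], [0.6032, -0.1201]]
  wrist only [ 0.6077 -0.119   0.0604]
LS [ 0.4382 -0.2026  0.089 ] [0.0014 0.0007 0.0016] [[0.4391, -0.2029], [0.4375, -0.2024], [0.4436, -0.2011]]
LR [0.4834 0.1812 0.0752] [0.0015 0.0023 0.0014] [[0.4853, 0.1806], [0.4815, 0.1776], [0.4922, 0.1783]]
SS [0.6384 0.1169 0.0669] [0.0016 0.0013 0.0004] [[0.6376, 0.1185], [0.6368, 0.1146], [0.6436, 0.114]]
SS [0.0474 0.0466 0.0478 0.0473] [ -3.7 -92.5 177.1  87. ] [0.6381 0.1184]
LS [0.062  0.0617 0.0615 0.0612] [   2.   -89.4 -178.4   91. ] [ 0.4399 -0.203 ]
```

The heights agree with the text within a few mm, the square jars measure 47–48 and 62 mm, and their yaws are about −3° (SS) and +1° (LS). Now I grasp the small round lid.

```bash
python3 -m jog '[{"tx":3.75,"ty":0.41,"tz":2,"spin":0},{"tx":3.75,"ty":0.41,"tz":2,"spin":0},{"tx":3.75,"ty":0.41,"tz":2,"spin":0},{"tx":3.75,"ty":0.41,"tz":2,"spin":0},{"tx":0,"ty":0,"tz":3.5,"spin":0},{"tx":0,"ty":0,"tz":3,"spin":0},{"tx":0,"ty":0,"tz":0,"spin":0}]' 90
```

```text
time: 3.2
ee_pos: [0.4479, -0.0397, 0.1362]
ee_rot: [-179.9, -0.2, 163.0]
force: [-0.0, -0.2, 1.6]
opening: 0.0848
grip_force: 0.0
```

```bash
python3 -m jog '[{"tx":0,"ty":0,"tz":0,"spin":0}]' && python3 shot.py w4
```

```text
time: 3.3
ee_pos: [0.45, -0.0405, 0.1391]
ee_rot: [-180.0, -0.0, 162.9]
force: [0.6, -0.3, -0.0]
opening: 0.0847
grip_force: 0.0
```

View pics/w4.png

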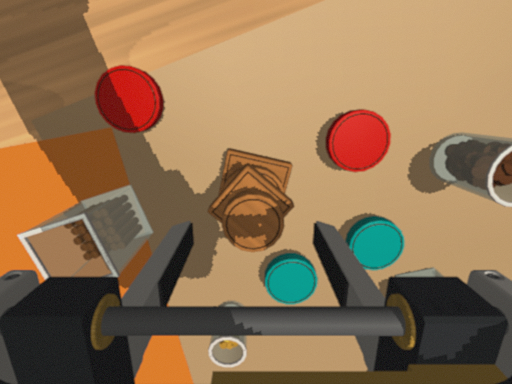

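The stack sits between the fingers with its round top at (252,222), and the finger gap is centred near column 253, so the alignment is good. I descend and close.

```bash
python3 -m jog '[{"tx":0,"ty":0,"tz":2.6,"spin":0},{"tx":0,"ty":0,"tz":1,"spin":0},{"tx":0,"ty":0,"tz":0,"spin":0}]' && python3 -m jog '[{"tx":0,"ty":0,"tz":0,"spin":0},{"tx":0,"ty":0,"tz":0,"spin":0},{"tx":0,"ty":0,"tz":0,"spin":0},{"tx":0,"ty":0,"tz":0,"spin":0},{"tx":0,"ty":0,"tz":0,"spin":0},{"tx":0,"ty":0,"tz":0,"spin":0}]' 0 15
python3 - <<'E'
from h import *
c=dict(np.load("w4.npz"));print(plane(c,252,222,.112))
E
```

```text
time: 3.65
ee_pos: [0.4497, -0.0412, 0.1024]
ee_rot: [-180.0, -0.1, 162.8]
force: [0.1, 0.5, 1.0]
opening: 0.0848
grip_force: 0.0
time: 4.25
ee_pos: [0.45, -0.0413, 0.1027]
ee_rot: [180.0, 0.0, 162.8]
force: [-0.6, 0.2, 3.8]
opening: 0.0476
grip_force: 15.0
[ 0.44692135 -0.04065927  0.112     ]
```

The grip is good at 47.6 mm. I lift, carry the lid over the small round jar and look.

```bash
python3 -m jog '[{"tx":0,"ty":0,"tz":-2.5,"spin":0},{"tx":-3.3,"ty":-0.5,"tz":-2.5,"spin":0},{"tx":-4.4,"ty":-0.7,"tz":0,"spin":0},{"tx":-4.8,"ty":-0.75,"tz":0,"spin":0},{"tx":-4.8,"ty":-0.8,"tz":0,"spin":0},{"tx":0,"ty":0,"tz":3,"spin":0},{"tx":0,"ty":0,"tz":0,"spin":0},{"tx":0,"ty":0,"tz":0,"spin":0}]' && python3 shot.py w5 && python3 - <<'E'
import cv2
cv2.imwrite("pics/m5.png",cv2.resize(cv2.imread("pics/w5.png")[:340,100:500],(706,600),interpolation=cv2.INTER_CUBIC))
E
```

```text
time: 5.05
ee_pos: [0.6061, -0.1184, 0.1224]
ee_rot: [-180.0, -0.1, 162.8]
force: [-1.0, -0.0, -0.2]
opening: 0.0476
grip_force: 15.0
```

View pics/m5.png

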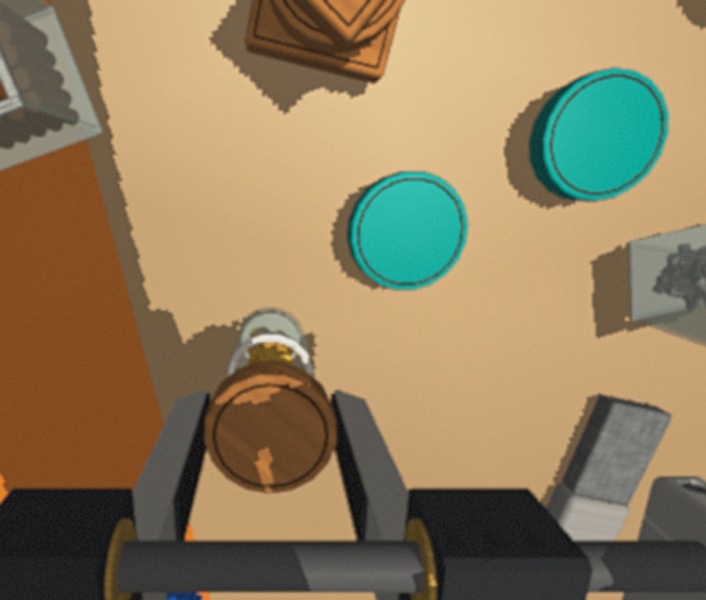

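The held lid's top is centred near (253.5,245), and the jar's front rim edge lies at (253.5,190) in the same column. I'll compute the remaining offset.

```bash
python3 - <<'E'
from h import *
c=dict(np.load("w5.npz"))
x=np.array([-.9553,.2957]);y=np.array([.2957,.9553])
L=plane(c,253.5,244.8,.1317)[:2];r=plane(c,253.5,189.8,.062)[:2]
J=r-.021*x
print(L,J,"tool dx,dy",(J-L)@x,(J-L)@y, "tcp->lid",(L-[.6061,-.1184])@x)
E
```

```text
[ 0.603059   -0.11747374] [ 0.60881803 -0.1192038 ] tool dx,dy -0.006013179024991302 5.021754602201598e-05 tcp->lid 0.0031789633190211666
```

```bash
python3 -m jog '[{"tx":-0.5,"ty":0,"tz":2,"spin":0},{"tx":0,"ty":0,"tz":2,"spin":0},{"tx":0,"ty":0,"tz":0.5,"spin":0},{"tx":0,"ty":0,"tz":0.3,"spin":0},{"tx":0,"ty":0,"tz":0,"spin":0}]' && python3 -m jog '[{"tx":0,"ty":0,"tz":0.3,"spin":0},{"tx":0,"ty":0,"tz":0.2,"spin":0},{"tx":0,"ty":0,"tz":0.1,"spin":0},{"tx":0,"ty":0,"tz":0,"spin":0}]'
```

```text
time: 5.6
ee_pos: [0.612, -0.12, 0.0755]
ee_rot: [180.0, 0.1, 162.8]
force: [-0.6, 0.8, -0.1]
opening: 0.0479
grip_force: 15.0
time: 6.0
ee_pos: [0.612, -0.1202, 0.0688]
ee_rot: [180.0, 0.0, 162.8]
force: [-0.3, 0.2, 3.4]
opening: 0.0477
grip_force: 15.0
```

Seating contact reads 3.4 N at the expected height. I release, rise, and look at both the result and the stack.

```bash
python3 -m jog '[{"tx":0,"ty":0,"tz":0,"spin":0},{"tx":0,"ty":0,"tz":0,"spin":0},{"tx":0,"ty":0,"tz":0,"spin":0},{"tx":0,"ty":0,"tz":-3,"spin":0},{"tx":2,"ty":0,"tz":-4.4,"spin":0},{"tx":4,"ty":0.6,"tz":-2.8,"spin":0},{"tx":4,"ty":0.6,"tz":-2.8,"spin":0},{"tx":0,"ty":0,"tz":0,"spin":0}]' 75 && python3 -m jog '[{"tx":0,"ty":0,"tz":0,"spin":0}]' && python3 shot.py w6 && python3 - <<'E'
import cv2
cv2.imwrite("pics/m6.png",cv2.resize(cv2.imread("pics/w6.png")[60:360,140:500],(720,600),interpolation=cv2.INTER_CUBIC))
E
```

```text
time: 6.8
ee_pos: [0.5183, -0.0777, 0.202]
ee_rot: [179.8, 0.2, 162.9]
force: [1.1, -0.1, -0.3]
opening: 0.0708
grip_force: 0.0
time: 6.9
ee_pos: [0.5201, -0.0787, 0.1993]
ee_rot: [179.9, 0.1, 162.9]
force: [-0.1, 0.3, 0.8]
opening: 0.0704
grip_force: 0.0
```

View pics/m6.png

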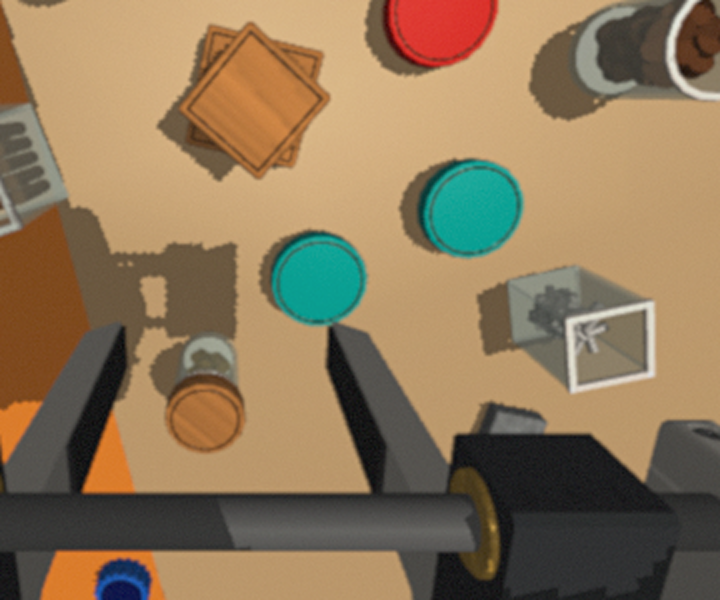

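The small round lid is flat on its jar at about (243,265). The small square lid's corners in the full picture are (265.5,71), (305,109.5), (269.5,149) and (230,111.5). The large square peeks out beneath it, with corners at (244.5,72), (302,86) and (287,143.5).

```bash
python3 - <<'E'
from h import *
c=dict(np.load("w6.npz"));p=lambda x,y:(x/2+140,y/2+60)
for n,cs,z in [("sq",[(251,22),(330,99),(259,178),(180,103)],.084),("bigsq",[(209,24),(324,52),(294,167)],.028),("SSjar",[(653,300),(655,375),(573,392),(567,318)],.072)]:
    q=np.array([plane(c,*p(*v),z)[:2] for v in cs]);d=np.roll(q,-1,0)-q
    print(n,np.linalg.norm(d,axis=1).round(4),np.degrees(np.arctan2(d[:,1],d[:,0])).round(1),q.mean(0).round(4),q.round(4).tolist())
B=dict(np.load("w3.npz")); print([plane(c,*p(255,100),z)[:2].round(4) for z in (.084,.09)])
for u,v in((528,28),(540,165)):print(plane(B,u/2,v/2,.084))
E
```

```text
sq [0.0517 0.0509 0.0532 0.0496] [  31.2  -58.5 -150.1  119.8] [ 0.4467 -0.0416] [[0.4117, -0.0334], [0.456, -0.0066], [0.4825, -0.05], [0.4364, -0.0765]]
bigsq [0.0667 0.0664 0.094 ] [  60.2  -29.9 -164.7] [ 0.4418 -0.0245] [[0.4005, -0.052], [0.4337, 0.0059], [0.4912, -0.0272]]
SSjar [0.0484 0.0474 0.0488 0.0476] [ -3.1 -93.4 177.2  86.1] [0.6379 0.1176] [[0.6153, 0.1425], [0.6636, 0.1399], [0.6608, 0.0927], [0.6121, 0.0951]]
[array([ 0.4457, -0.0413]), array([ 0.4456, -0.0416])]
[ 0.41275417 -0.03400888  0.084     ]
[ 0.48533878 -0.04792059  0.084     ]
```

The small square lid is centred at (0.447,−0.0415) with yaw 30.6°, and the jar's yaw is −3.3°. I grasp at tool yaw 120.6, a spin of +0.737 rad.

```bash
python3 -m jog '[{"tx":4.05,"ty":0.68,"tz":0,"spin":0.123},{"tx":0,"ty":0,"tz":0,"spin":0.123},{"tx":0,"ty":0,"tz":0,"spin":0.123},{"tx":0,"ty":0,"tz":1,"spin":0.123},{"tx":0,"ty":0,"tz":1,"spin":0.123},{"tx":0,"ty":0,"tz":1,"spin":0.122},{"tx":0,"ty":0,"tz":0,"spin":0},{"tx":0,"ty":0,"tz":0,"spin":0}]' 90; python3 -c "
from station import *;s=sense();print(s['joints'])
from h import *
y=np.radians(s['ee_rot'][2]);x=np.array([np.cos(y),np.sin(y)]);yy=np.array([np.sin(y),-np.cos(y)]);d=np.array([.447,-.0415])-s['ee_pos'][:2];print('tx,ty',d@x*100,d@yy*100,'spin',np.radians(s['ee_rot'][2]-120.6))"
```

```text
time: 7.75
ee_pos: [0.4833, -0.0612, 0.168]
ee_rot: [-179.9, 0.0, 120.8]
force: [-0.2, -0.4, 0.2]
opening: 0.0846
grip_force: 0.0
[-24.30418698  15.051425    32.24619004 115.46774871 -10.00070557
  52.22009139  44.00570322]
tx,ty 3.547424818400492 -2.111445486218487 spin 0.0031975436212754726
```

```bash
python3 -m jog '[{"tx":3.55,"ty":-2.1,"tz":1.5,"spin":0.003},{"tx":0,"ty":0,"tz":3,"spin":0},{"tx":0,"ty":0,"tz":0,"spin":0},{"tx":0,"ty":0,"tz":3,"spin":0},{"tx":0,"ty":0,"tz":1.85,"spin":0},{"tx":0,"ty":0,"tz":0,"spin":0},{"tx":0,"ty":0,"tz":0,"spin":0}]' && python3 -m jog '[{"tx":0,"ty":0,"tz":0,"spin":0},{"tx":0,"ty":0,"tz":0,"spin":0},{"tx":0,"ty":0,"tz":0,"spin":0},{"tx":0,"ty":0,"tz":0,"spin":0},{"tx":0,"ty":0,"tz":0,"spin":0},{"tx":0,"ty":0,"tz":0,"spin":0}]' 0 15; python3 -c "
from station import *;print(sense()['joints'])"
```

```text
time: 8.45
ee_pos: [0.4478, -0.0414, 0.076]
ee_rot: [180.0, 0.0, 120.5]
force: [-0.2, -0.1, 0.5]
opening: 0.0845
grip_force: 0.0
time: 9.05
ee_pos: [0.4472, -0.0408, 0.0753]
ee_rot: [180.0, 0.0, 120.4]
force: [-1.3, 0.3, 6.8]
opening: 0.0541
grip_force: 14.9
[-23.56269108  20.44930393  28.90103226 124.34911641 -15.70952917
  38.60916416  46.60999552]
```

```bash
python3 -m jog '[{"tx":0,"ty":0,"tz":-3,"spin":0},{"tx":0,"ty":0,"tz":-3,"spin":0},{"tx":0.67,"ty":4.08,"tz":0,"spin":0},{"tx":0.67,"ty":4.08,"tz":0,"spin":0},{"tx":0.67,"ty":4.08,"tz":0,"spin":0},{"tx":0.67,"ty":4.08,"tz":0,"spin":0},{"tx":0.67,"ty":4.08,"tz":0,"spin":0},{"tx":0.67,"ty":4.08,"tz":0,"spin":0}]' && python3 -m jog '[{"tx":0,"ty":0,"tz":0,"spin":0.118},{"tx":0,"ty":0,"tz":0,"spin":0.118},{"tx":0,"ty":0,"tz":0,"spin":0.118},{"tx":0,"ty":0,"tz":0,"spin":0.118},{"tx":0,"ty":0,"tz":0,"spin":0.116},{"tx":0,"ty":0,"tz":0,"spin":0},{"tx":0,"ty":0,"tz":0,"spin":0}]'; python3 shot.py w7;  python3 - <<'E'
import cv2
cv2.imwrite("pics/m7.png",cv2.resize(cv2.imread("pics/w7.png")[:340,100:500],(706,600),interpolation=cv2.INTER_CUBIC))
E
```

```text
time: 9.85
ee_pos: [0.6386, 0.1191, 0.1347]
ee_rot: [-180.0, -0.0, 120.4]
force: [-0.3, -0.5, -0.3]
opening: 0.0537
grip_force: 14.9
time: 10.55
ee_pos: [0.6376, 0.1179, 0.1348]
ee_rot: [-180.0, 0.0, 86.9]
force: [0.5, -0.2, -0.9]
opening: 0.054
grip_force: 14.9
```

View pics/m7.png

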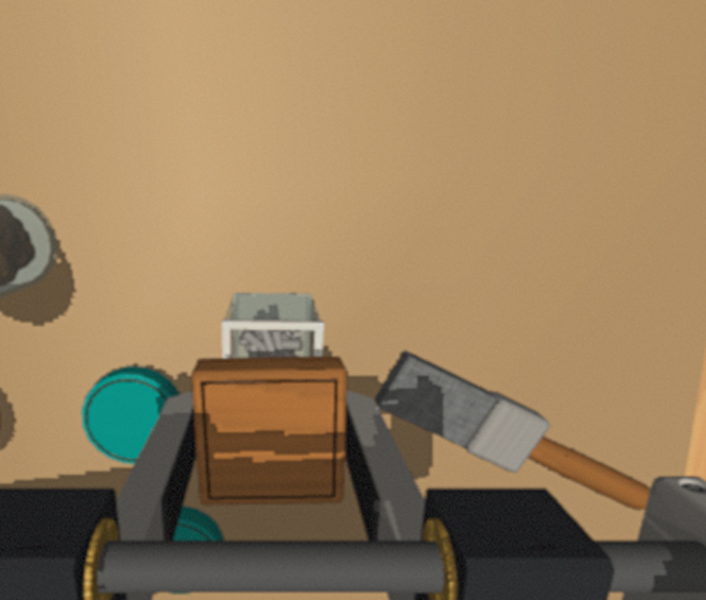

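The lid face spans about rows 214–284, centred on column 253.5, and is square to the jar. The jar's front rim edge is at row 182, centred on column 254.4.

```bash
cat > off.py <<'E'
from h import *
# m-image scale 1.765, u offset 100
def off(name,zt,front,back,lcol,lhalf,rimz,rimrow,rimcol,rhalf,yaw,tcp):
    c=dict(np.load(name+".npz"));y=np.radians(yaw);x=np.array([np.cos(y),np.sin(y)]);yy=np.array([np.sin(y),-np.cos(y)])
    P=lambda col,row,z:plane(c,100+col/1.765,row/1.765,z)[:2]
    f=P(lcol,front,zt);b=P(lcol,back,zt);L=(f+b)/2;J=P(rimcol,rimrow,rimz)-rhalf*x
    print("size",np.linalg.norm(f-b),"L",L,"J",J,"tx,ty cm",(J-L)@x*100,(J-L)@yy*100,"lid-tcp",(L-tcp)@x*100,(L-tcp)@yy*100)
E
python3 -c "
from off import *
off('w7',.1435,376,502,271,0,.072,321,272.5,.024,86.9,np.array([.6376,.1179]))"
```

```text
size 0.049985014010853625 L [0.63779059 0.11652679] J [0.63873835 0.1177005 ] tx,ty cm 0.1223248073207104 0.08829053952790265 lid-tcp -0.13608981651158295 0.02645705942891832
```

```bash
python3 -m jog '[{"tx":0.03,"ty":0.07,"tz":2,"spin":0},{"tx":0,"ty":0,"tz":1.8,"spin":0},{"tx":0,"ty":0,"tz":0.6,"spin":0},{"tx":0,"ty":0,"tz":0.4,"spin":0},{"tx":0,"ty":0,"tz":0,"spin":0}]' && python3 -m jog '[{"tx":0,"ty":0,"tz":0.3,"spin":0},{"tx":0,"ty":0,"tz":0.3,"spin":0},{"tx":0,"ty":0,"tz":0.2,"spin":0},{"tx":0,"ty":0,"tz":0,"spin":0}]'
```

```text
time: 11.1
ee_pos: [0.6384, 0.1179, 0.0868]
ee_rot: [-180.0, 0.0, 86.7]
force: [-0.8, -0.1, 0.5]
opening: 0.0537
grip_force: 14.9
time: 11.5
ee_pos: [0.6386, 0.1181, 0.0792]
ee_rot: [180.0, -0.0, 86.7]
force: [-0.3, -0.5, 1.0]
opening: 0.054
grip_force: 15.0
```

```bash
python3 -m jog '[{"tx":0,"ty":0,"tz":0.1,"spin":0},{"tx":0,"ty":0,"tz":0,"spin":0}]'; python3 -m jog '[{"tx":0,"ty":0,"tz":0,"spin":0},{"tx":0,"ty":0,"tz":0,"spin":0},{"tx":0,"ty":0,"tz":0,"spin":0},{"tx":0,"ty":0,"tz":-3,"spin":0},{"tx":0,"ty":0,"tz":-4,"spin":0},{"tx":-2,"ty":-3,"tz":-3,"spin":0},{"tx":0,"ty":0,"tz":0,"spin":0},{"tx":0,"ty":0,"tz":0,"spin":0}]' 82
```

```text
time: 11.7
ee_pos: [0.6387, 0.1181, 0.0788]
ee_rot: [180.0, -0.0, 86.7]
force: [-3.3, 0.1, 11.6]
opening: 0.0539
grip_force: 15.0
time: 12.5
ee_pos: [0.6074, 0.1, 0.1786]
ee_rot: [179.9, -0.1, 86.7]
force: [0.7, 0.6, -0.6]
opening: 0.0774
grip_force: 0.0
```

The square lid is seated (11.6 N, at the right height). Next I move to view the stack for the large round lid.

```bash
python3 -m jog '[{"tx":-3.65,"ty":-2.45,"tz":-0.4,"spin":0},{"tx":-3.65,"ty":-2.45,"tz":-0.4,"spin":0},{"tx":-3.65,"ty":-2.45,"tz":-0.4,"spin":0},{"tx":-3.65,"ty":-2.45,"tz":-0.4,"spin":0},{"tx":-3.65,"ty":-2.45,"tz":-0.4,"spin":0},{"tx":-3.65,"ty":-2.45,"tz":-0.4,"spin":0},{"tx":0,"ty":0,"tz":0,"spin":0},{"tx":0,"ty":0,"tz":0,"spin":0}]' 90; python3 shot.py w8;  python3 - <<'E'
import cv2
cv2.imwrite("pics/m8.png",cv2.resize(cv2.imread("pics/w8.png")[:340,100:500],(706,600),interpolation=cv2.INTER_CUBIC))
E
```

```text
time: 13.3
ee_pos: [0.4482, -0.1105, 0.2016]
ee_rot: [-180.0, 0.0, 86.7]
force: [0.8, 0.5, 0.2]
opening: 0.0845
grip_force: 0.0
```

View pics/m8.png

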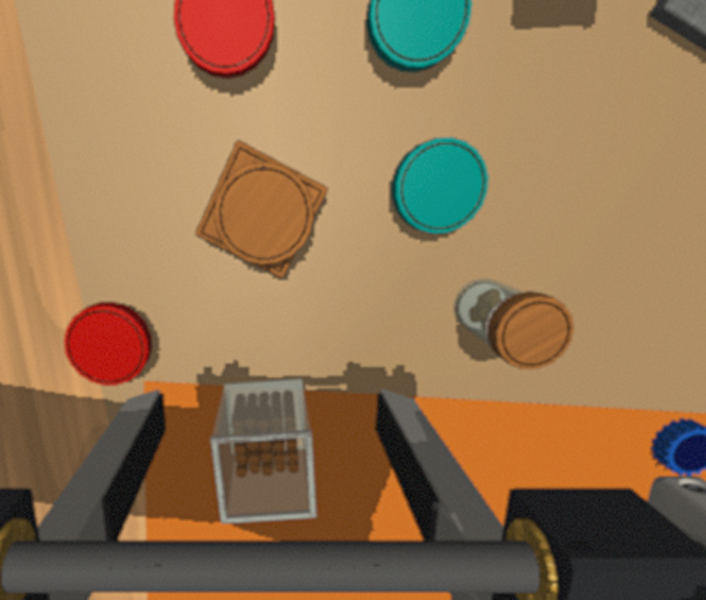

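The large round lid's top is at (264,215) in the crop, sitting on the large square lid with corners (240,141), (327,187), (284,277) and (197,233). LS's rim corners are (212,433), (311,430), (316,517) and (222,522).

```bash
python3 - <<'E'
from h import *
c=dict(np.load("w8.npz"));p=lambda x,y:(100+x/1.765,y/1.765)
print("LR lid",plane(c,*p(264,215),.056).round(4), [np.linalg.norm(plane(c,*p(264,165),.056)-plane(c,*p(264,265),.056))])
for n,cs,z in [("bigsq",[(240,141),(327,187),(284,277),(197,233)],.028),("LS",[(212,433),(311,430),(316,517),(222,522)],.092)]:
    q=np.array([plane(c,*p(*v),z)[:2] for v in cs]);d=np.roll(q,-1,0)-q
    print(n,np.linalg.norm(d,axis=1).round(4),np.degrees(np.arctan2(d[:,1],d[:,0])).round(1),q.mean(0).round(4))
y=np.radians(86.7);X=np.array([np.cos(y),np.sin(y)]);Y=np.array([np.sin(y),-np.cos(y)])
d=plane(c,*p(264,215),.056)[:2]-[.4482,-.1105];print(d@X,d@Y)
E
```

```text
LR lid [ 0.4486 -0.0413  0.056 ] [np.float64(0.059786448234598735)]
bigsq [0.0635 0.066  0.0664 0.0654] [ -29.7 -118.3  149.8   59.2] [ 0.447 -0.04 ]
LS [0.0615 0.0637 0.0621 0.0655] [  -1.4  -88.9 -179.7   90.5] [ 0.44   -0.2021]
0.0691077852304909 -0.0035905382193860387
```

```bash
python3 -m jog '[{"tx":3.45,"ty":-0.18,"tz":3,"spin":0},{"tx":3.45,"ty":-0.18,"tz":3,"spin":0},{"tx":0,"ty":0,"tz":4,"spin":0},{"tx":0,"ty":0,"tz":3.5,"spin":0},{"tx":0,"ty":0,"tz":1.9,"spin":0},{"tx":0,"ty":0,"tz":0,"spin":0},{"tx":0,"ty":0,"tz":0,"spin":0}]' && python3 -m jog '[{"tx":0,"ty":0,"tz":0,"spin":0},{"tx":0,"ty":0,"tz":0,"spin":0},{"tx":0,"ty":0,"tz":0,"spin":0},{"tx":0,"ty":0,"tz":0,"spin":0},{"tx":0,"ty":0,"tz":0,"spin":0}]' 0 15
```

```text
time: 14.05
ee_pos: [0.4487, -0.0411, 0.0479]
ee_rot: [-179.9, 0.0, 86.8]
force: [0.5, 0.2, 0.6]
opening: 0.0847
grip_force: 0.0
time: 14.55
ee_pos: [0.4489, -0.0412, 0.0485]
ee_rot: [179.9, -0.0, 86.7]
force: [-1.9, 1.7, 9.2]
opening: 0.0614
grip_force: 15.0
```

```bash
python3 -m jog '[{"tx":0,"ty":0,"tz":-4,"spin":0},{"tx":0,"ty":0,"tz":-4.4,"spin":0},{"tx":4.45,"ty":0.47,"tz":0,"spin":0},{"tx":4.45,"ty":0.47,"tz":0,"spin":0},{"tx":4.45,"ty":0.47,"tz":0,"spin":0},{"tx":4.45,"ty":0.47,"tz":0,"spin":0},{"tx":4.45,"ty":0.47,"tz":0,"spin":0},{"tx":0,"ty":0,"tz":0,"spin":0}]' && python3 -m jog '[{"tx":0,"ty":0,"tz":0,"spin":0}]'; python3 shot.py w9;  python3 - <<'E'
import cv2
cv2.imwrite("pics/m9.png",cv2.resize(cv2.imread("pics/w9.png")[:340,100:500],(706,600),interpolation=cv2.INTER_CUBIC))
E
```

```text
time: 15.35
ee_pos: [0.4846, 0.1853, 0.1319]
ee_rot: [180.0, -0.1, 87.1]
force: [-0.7, -0.9, -0.7]
opening: 0.0614
grip_force: 15.0
time: 15.45
ee_pos: [0.4844, 0.18, 0.1319]
ee_rot: [-180.0, 0.0, 86.8]
force: [0.5, -0.3, -0.8]
opening: 0.0614
grip_force: 15.0
```

View pics/m9.png

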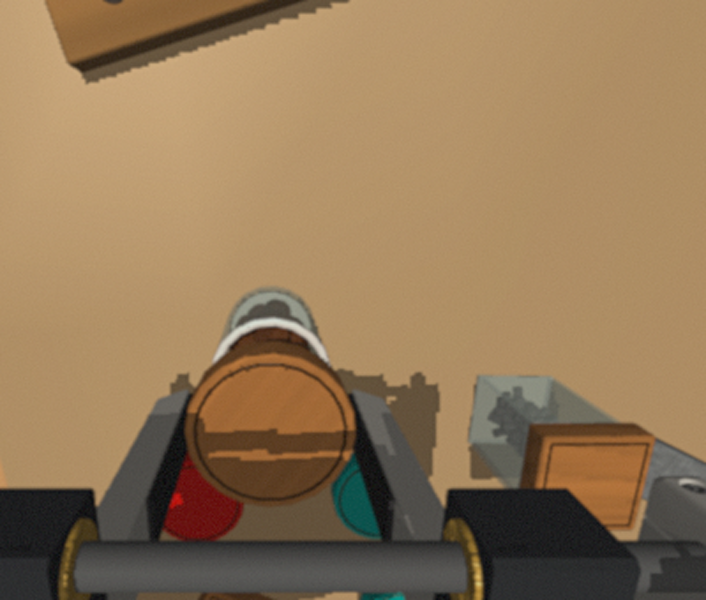

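The small square lid sits flat on its jar. The held lid's ring centre is at crop (272,431), and the LR front rim is at (271,317).

```bash
python3 -c "
from off import *
off('w9',.1394,363,500,271.5,0,.082,317,271,.028,86.8,np.array([.4844,.1800]))"
```

```text
size 0.05424071150688188 L [0.48489086 0.18075536] J [0.48487634 0.18115909] tx,ty cm 0.04022946108257884 -0.0037038453366961873 lid-tcp 0.07815793018300492 0.04479292306799687
```

Aligned to within 1 mm, so I lower it (41 mm to the seat).

```bash
python3 -m jog '[{"tx":0.04,"ty":0,"tz":1.6,"spin":0},{"tx":0,"ty":0,"tz":1,"spin":0},{"tx":0,"ty":0,"tz":0.5,"spin":0},{"tx":0,"ty":0,"tz":0.4,"spin":0},{"tx":0,"ty":0,"tz":0,"spin":0}]' && python3 -m jog '[{"tx":0,"ty":0,"tz":0.3,"spin":0},{"tx":0,"ty":0,"tz":0.25,"spin":0},{"tx":0,"ty":0,"tz":0.1,"spin":0},{"tx":0,"ty":0,"tz":0,"spin":0}]'
```

```text
time: 16.0
ee_pos: [0.4845, 0.1794, 0.0968]
ee_rot: [-180.0, 0.0, 86.7]
force: [-0.6, -1.1, -1.4]
opening: 0.0617
grip_force: 15.0
time: 16.4
ee_pos: [0.4847, 0.1799, 0.0906]
ee_rot: [180.0, -0.0, 86.7]
force: [-1.1, 0.3, 2.2]
opening: 0.0617
grip_force: 15.0
```

```bash
python3 -m jog '[{"tx":0,"ty":0,"tz":0.1,"spin":0},{"tx":0,"ty":0,"tz":0,"spin":0}]'; python3 -m jog '[{"tx":0,"ty":0,"tz":0,"spin":0},{"tx":0,"ty":0,"tz":0,"spin":0},{"tx":0,"ty":0,"tz":0,"spin":0},{"tx":0,"ty":0,"tz":-3,"spin":0},{"tx":0,"ty":0,"tz":-4,"spin":0},{"tx":-3.5,"ty":-0.2,"tz":-3,"spin":0},{"tx":-4.7,"ty":-0.3,"tz":-0.9,"spin":0},{"tx":-4.7,"ty":-0.4,"tz":0,"spin":0}]' 85;  python3 -m jog '[{"tx":-4.7,"ty":-0.3,"tz":0,"spin":0},{"tx":-4.7,"ty":-0.3,"tz":0,"spin":0},{"tx":-4,"ty":-0.3,"tz":0,"spin":0},{"tx":-3.5,"ty":-0.3,"tz":0,"spin":0},{"tx":0,"ty":0,"tz":0,"spin":0},{"tx":0,"ty":0,"tz":0,"spin":0}]' 100; cat > seg.py <<'E'
from h import *
def sq(c,z,box):
    "largest wood-coloured blob in box -> min-area square, world"
    im=c["image"]; hsv=cv2.cvtColor(im,cv2.COLOR_BGR2HSV).astype(int)
    a,b,u,v=box; m=np.zeros(im.shape[:2],np.uint8)
    k=(hsv[...,1]>115)&(hsv[...,0]<18)&(hsv[...,0]>7)
    m[b:v,a:u]=k[b:v,a:u]*255
    m=cv2.morphologyEx(m,cv2.MORPH_CLOSE,np.ones((5,5)));m=cv2.morphologyEx(m,cv2.MORPH_OPEN,np.ones((5,5)))
    cn=max(cv2.findContours(m,cv2.RETR_EXTERNAL,cv2.CHAIN_APPROX_NONE)[0],key=cv2.contourArea)
    P=np.array([plane(c,*p,z)[:2] for p in cn[:,0]])
    r=cv2.minAreaRect((P*1000).astype(np.float32)); print("px bbox",cv2.boundingRect(cn),"rect mm",r)
E
python3 shot.py w10; python3 - <<'E'
from seg import *
c=dict(np.load("w10.npz"))
X=proj(c,np.array([.447,-.04,.028]));print(X)
u,v=int(X[0]),int(X[1]);print(cv2.cvtColor(c["image"],cv2.COLOR_BGR2HSV)[v,u],cv2.cvtColor(c["image"],cv2.COLOR_BGR2HSV)[v+50,u+10],cv2.cvtColor(c["image"],cv2.COLOR_BGR2HSV)[v,u+60])
sq(c,.028,(u-60,max(v-60,0),u+60,v+60))
E
```

```text
time: 16.6
ee_pos: [0.4849, 0.18, 0.09]
ee_rot: [180.0, -0.0, 86.7]
force: [-3.3, -0.8, 12.3]
opening: 0.0617
grip_force: 15.0
time: 17.4
ee_pos: [0.4686, 0.0504, 0.1999]
ee_rot: [179.9, -0.1, 86.8]
force: [1.3, -1.0, -1.0]
opening: 0.08
grip_force: 0.0
time: 18.0
ee_pos: [0.4465, -0.1169, 0.1985]
ee_rot: [-180.0, 0.0, 86.6]
force: [0.1, 0.5, -0.4]
opening: 0.0939
grip_force: 0.0
[249.40575003 113.98815008]
[ 14 169 164] [ 17 103 193] [ 17  98 189]
px bbox (212, 74, 74, 78) rect mm ((445.93157958984375, -40.18490219116211), (67.6464614868164, 68.05403900146484), 60.10087203979492)
```

The measured square is 68×68 mm at (0.446,−0.040) with yaw 60.1°. I grasp it at tool yaw 60.

```bash
python3 -m jog '[{"tx":3.84,"ty":-0.25,"tz":2,"spin":0},{"tx":3.84,"ty":-0.25,"tz":2,"spin":0},{"tx":0,"ty":0,"tz":1,"spin":0.116},{"tx":0,"ty":0,"tz":1,"spin":0.116},{"tx":0,"ty":0,"tz":1,"spin":0.116},{"tx":0,"ty":0,"tz":1,"spin":0.116},{"tx":0,"ty":0,"tz":0,"spin":0},{"tx":0,"ty":0,"tz":0,"spin":0}]' 100; python3 -c "
from station import *;s=sense();print(s['joints'])
from h import *
y=np.radians(s['ee_rot'][2]);x=np.array([np.cos(y),np.sin(y)]);yy=np.array([np.sin(y),-np.cos(y)]);d=np.array([.446,-.040])-s['ee_pos'][:2];print('tx,ty',d@x*100,d@yy*100)"
```

```text
time: 18.85
ee_pos: [0.4461, -0.0388, 0.1186]
ee_rot: [-180.0, 0.0, 60.4]
force: [-0.0, 0.5, -0.7]
opening: 0.0939
grip_force: 0.0
[-40.95238118  19.28104359  49.06732288 123.31013577 -20.3811742
  45.65793636  -8.53181039]
tx,ty -0.10885571029588938 0.05331578199037673
```

```bash
python3 -m jog '[{"tx":-0.1,"ty":0.05,"tz":4,"spin":0.003},{"tx":0,"ty":0,"tz":3,"spin":0},{"tx":0,"ty":0,"tz":1.5,"spin":0},{"tx":0,"ty":0,"tz":1.3,"spin":0},{"tx":0,"ty":0,"tz":0,"spin":0},{"tx":0,"ty":0,"tz":0,"spin":0}]' && python3 -m jog '[{"tx":0,"ty":0,"tz":0,"spin":0},{"tx":0,"ty":0,"tz":0,"spin":0},{"tx":0,"ty":0,"tz":0,"spin":0},{"tx":0,"ty":0,"tz":0,"spin":0},{"tx":0,"ty":0,"tz":0,"spin":0},{"tx":0,"ty":0,"tz":0,"spin":0}]' 0 15;  python3 -c "
from station import *;s=sense();print(s['joints'])"
```

```text
time: 19.45
ee_pos: [0.4464, -0.0406, 0.0211]
ee_rot: [180.0, -0.0, 60.0]
force: [-0.7, 0.2, 0.3]
opening: 0.094
grip_force: 0.0
time: 20.05
ee_pos: [0.4462, -0.0405, 0.0208]
ee_rot: [180.0, -0.0, 60.0]
force: [-1.5, 1.6, 7.5]
opening: 0.0677
grip_force: 15.0
[-30.84496431  30.05850062  38.44786879 125.94924128 -33.55752091
  34.33350064   2.3433545 ]
```

```bash
python3 -m jog '[{"tx":0,"ty":0,"tz":-4,"spin":0},{"tx":0,"ty":0,"tz":-4.4,"spin":0},{"tx":0,"ty":0,"tz":-4.2,"spin":0},{"tx":-3.58,"ty":1.9,"tz":0,"spin":0},{"tx":-3.58,"ty":1.9,"tz":0,"spin":0},{"tx":-3.58,"ty":1.9,"tz":0,"spin":0},{"tx":-3.58,"ty":1.9,"tz":0,"spin":0},{"tx":0,"ty":0,"tz":0,"spin":0}]' && python3 -m jog '[{"tx":0,"ty":0,"tz":0,"spin":-0.107},{"tx":0,"ty":0,"tz":0,"spin":-0.107},{"tx":0,"ty":0,"tz":0,"spin":-0.106},{"tx":0,"ty":0,"tz":0,"spin":-0.106},{"tx":0,"ty":0,"tz":0,"spin":-0.106},{"tx":0,"ty":0,"tz":0,"spin":0},{"tx":0,"ty":0,"tz":0,"spin":0}]'; python3 shot.py w11;  python3 - <<'E'
import cv2
cv2.imwrite("pics/m11.png",cv2.resize(cv2.imread("pics/w11.png")[:340,100:500],(706,600),interpolation=cv2.INTER_CUBIC))
E
```

```text
time: 20.85
ee_pos: [0.4389, -0.2078, 0.1469]
ee_rot: [179.9, 0.1, 59.6]
force: [-0.4, 0.3, -0.6]
opening: 0.068
grip_force: 15.0
time: 21.55
ee_pos: [0.4401, -0.2025, 0.1465]
ee_rot: [180.0, -0.0, 90.3]
force: [0.9, -0.0, -0.0]
opening: 0.0677
grip_force: 15.0
```

View pics/m11.png

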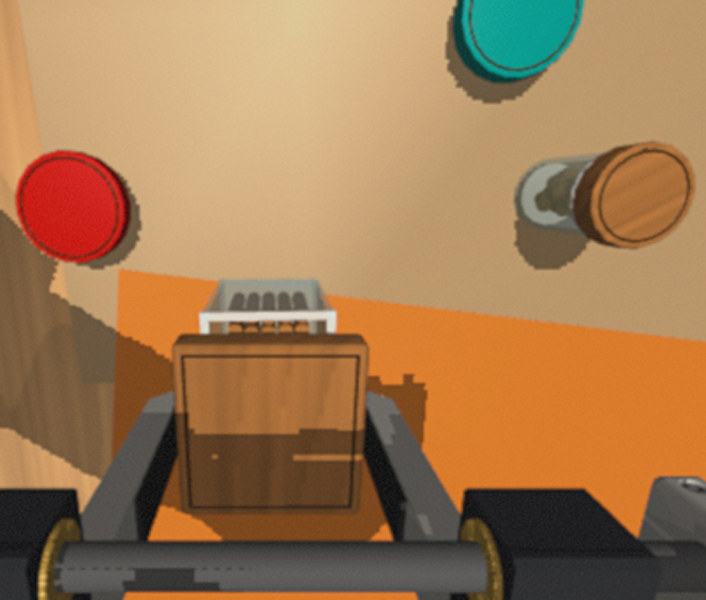

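The held lid's ring spans crop rows 355–508, centred on column 270.5. The LS front rim edge is level at row 312, columns 199–336.

```bash
python3 -c "
from off import *
off('w11',.1537,355,508,270.5,0,.092,312,267.5,.031,90.3,np.array([.4401,-.2025]))"
```

```text
size 0.06071123284270525 L [ 0.44017712 -0.20214174] J [ 0.43893275 -0.20306366] tx,ty cm -0.09153962178819683 -0.12491785041408086 lid-tcp 0.035785401693438995 0.007899566093660266
```

Shift −0.8 mm / −1.0 mm and lower (45.7 mm).

```bash
python3 -m jog '[{"tx":-0.08,"ty":-0.1,"tz":1.8,"spin":0},{"tx":0,"ty":0,"tz":1.3,"spin":0},{"tx":0,"ty":0,"tz":0.5,"spin":0},{"tx":0,"ty":0,"tz":0.3,"spin":0},{"tx":0,"ty":0,"tz":0,"spin":0}]' && python3 -m jog '[{"tx":0,"ty":0,"tz":0.3,"spin":0},{"tx":0,"ty":0,"tz":0.3,"spin":0},{"tx":0,"ty":0,"tz":0.1,"spin":0},{"tx":0,"ty":0,"tz":0,"spin":0}]'
```

```text
time: 22.1
ee_pos: [0.4391, -0.2035, 0.1074]
ee_rot: [-180.0, 0.0, 90.4]
force: [-0.4, -0.0, -0.7]
opening: 0.0679
grip_force: 15.0
time: 22.5
ee_pos: [0.4392, -0.2035, 0.1007]
ee_rot: [180.0, -0.0, 90.5]
force: [-2.6, 0.8, 4.2]
opening: 0.0676
grip_force: 15.0
```

```bash
python3 -m jog '[{"tx":0,"ty":0,"tz":0.05,"spin":0},{"tx":0,"ty":0,"tz":0,"spin":0}]'; python3 -m jog '[{"tx":0,"ty":0,"tz":0,"spin":0},{"tx":0,"ty":0,"tz":0,"spin":0},{"tx":0,"ty":0,"tz":0,"spin":0},{"tx":0,"ty":0,"tz":-3,"spin":0},{"tx":0,"ty":0,"tz":-4,"spin":0},{"tx":-3,"ty":0,"tz":-4,"spin":0},{"tx":-4,"ty":0,"tz":-2,"spin":0},{"tx":0,"ty":0,"tz":0,"spin":0}]' 90; python3 -m jog '[{"tx":0,"ty":0,"tz":0,"spin":0},{"tx":0,"ty":0,"tz":0,"spin":0},{"tx":0,"ty":0,"tz":0,"spin":0}]'; python3 - <<'E'
from seg import *
from shot import *
w=shot("w12");T=read_camera("top");S=read_camera("scene");np.savez("top1.npz",**T);np.savez("scene1.npz",**S)
J={"LS":(.4392,-.2035,.108,42),"SR":(.609,-.119,.078,30),"SS":(.6387,.118,.088,34),"LR":(.4848,.180,.098,38)}
for n,(x,y,z,r) in J.items():
    for nm,c in(("w",w),("top",T),("scene",S)):
        p=proj(c,np.array([x,y,z])).astype(int)
        if not(20<p[0]<490 and 20<p[1]<370) or (nm=="w" and p[1]>250): continue
        q=int(r*1.3e-3*278/.3) if nm=="w" else int(r*.5)+6
        try: print(n,nm,end=" "); sq(c,z,(max(p[0]-q,0),max(p[1]-q,0),p[0]+q,p[1]+q))
        except Exception as e: print(e)
# bystanders: change vs first top image away from jars/stack
a=dict(np.load("top0.npz"))["image"]
d=cv2.absdiff(a,T["image"]).max(2)
for n,b in dict(brush=(170,60,230,140),bottle=(355,140,405,185),tq1=(172,188,201,216),tq2=(216,180,245,208),red1=(170,240,199,268),red2=(260,284,289,312)).items(): print(n,(d[b[1]:b[3],b[0]:b[2]]>40).mean().round(3))
E
```

```text
time: 22.7
ee_pos: [0.4393, -0.2035, 0.1006]
ee_rot: [180.0, -0.0, 90.5]
force: [-4.4, 2.0, 15.0]
opening: 0.068
grip_force: 15.0
time: 23.5
ee_pos: [0.4399, -0.2782, 0.233]
ee_rot: [179.8, 0.2, 90.2]
force: [0.2, 0.4, -0.5]
opening: 0.0846
grip_force: 0.0
time: 23.8
ee_pos: [0.4396, -0.2724, 0.2293]
ee_rot: [-179.9, -0.0, 90.5]
force: [-0.4, -1.1, 0.6]
opening: 0.0849
grip_force: 0.0
LS w px bbox (203, 87, 100, 86) rect mm ((438.48577880859375, -211.32736206054688), (104.36845397949219, 84.06593322753906), 0.5312634110450745)
LS top px bbox (290, 220, 46, 54) rect mm ((442.331298828125, -210.35784912109375), (95.24794006347656, 111.38567352294922), 88.63336944580078)
LS scene px bbox (186, 147, 43, 34) rect mm ((477.5616760253906, -220.0809326171875), (107.85516357421875, 150.27642822265625), 86.04023742675781)
SR w px bbox (394, 14, 52, 53) rect mm ((607.838623046875, -121.06149291992188), (51.64859390258789, 47.35116195678711), 11.2689847946167)
SR top px bbox (246, 149, 42, 42) rect mm ((612.3082885742188, -117.21670532226562), (91.41542053222656, 92.01225280761719), 89.1586685180664)
SR scene px bbox (243, 197, 18, 16) rect mm ((621.2974243164062, -120.5346908569336), (41.29728698730469, 54.87104034423828), 83.7122573852539)
SS top px bbox (140, 135, 42, 37) rect mm ((650.8554077148438, 116.734375), (91.57135009765625, 80.68692016601562), 89.16350555419922)
SS scene px bbox (337, 193, 27, 18) rect mm ((647.7909545898438, 114.46339416503906), (58.161048889160156, 62.81243133544922), 83.74046325683594)
LR top px bbox (115, 215, 38, 29) rect mm ((484.4110107421875, 170.2650146484375), (78.86582946777344, 59.59619140625), 89.17305755615234)
LR scene px bbox (344, 154, 22, 16) rect mm ((496.548583984375, 174.87515258789062), (56.298667907714844, 76.5782470703125), 69.73837280273438)
brush 0.0
bottle 0.0
tq1 0.0
tq2 0.0
red1 0.0
red2 0.0
```

The other lids check out and the bystanders are unchanged. The orange mat spoiled the LS mask, so I'll do one quick re-check of that with a saturation bound.

```bash
python3 - <<'E'
from seg import *
c=dict(np.load("w12.npz"));p=proj(c,np.array([.4392,-.2035,.108])).astype(int);h=cv2.cvtColor(c["image"],cv2.COLOR_BGR2HSV)
print(p,h[p[1],p[0]],h[p[1],p[0]-60],h[p[1]+60,p[0]])
m=((h[...,1]<195)&(h[...,1]>120)&(h[...,0]>7)&(h[...,0]<18)).astype(np.uint8)*255;k=np.zeros_like(m);k[max(p[1]-60,0):p[1]+60,p[0]-60:p[0]+60]=1
m=cv2.morphologyEx(m*k,cv2.MORPH_OPEN,np.ones((5,5)))
cn=max(cv2.findContours(m,cv2.RETR_EXTERNAL,cv2.CHAIN_APPROX_NONE)[0],key=cv2.contourArea)
print(cv2.boundingRect(cn),cv2.minAreaRect(np.array([plane(c,*q,.108)[:2]*1000 for q in cn[:,0]],np.float32)))
E
```

```text
[253 123] [ 14 170 170] [ 15 181 222] [ 14 203 220]
(193, 88, 120, 75) ((438.51507568359375, -206.44468688964844), (123.4698486328125, 72.48485565185547), 0.5237667560577393)
```

The lid's depth extent (72 mm including the visible side face) and yaw of 0.5° fit a flat seat. It also released at the right height under a 15 N press.

```bash
python3 -c "
from station import *
print(sign_off())"
```

```text
the job is handed in; nothing more can be done
None
```

All four lids are seated on their matching jars, the bottle, brush and look-alikes show no change in the top view, and the job was handed in at about 24 s; the large square lid's seat was checked mainly by height and force, because the orange mat spoiled its camera check.

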